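Index and lock a grinder's burr carrier

TASK

The coffee grinder's head is back on its service plate after cleaning. Push the burr carrier round by its tabs until its rim notch faces the index mark and the spring plunger drops fully into it, stopping gently as soon as you feel it catch; then swing the keeper arm fully over the carrier's flange, up to its stop. Keep the carrier seated flat, never push it harder than 20 N, and leave the jug, cup and tamper alone.

Things in the scene. Friction and masses are not known exactly. Their poses are not given: they have to be found in the camera images.
- head: Fixed grey grinder head on a 220 x 220 x 10 mm plate. Origin: centre of the plate's underside, on the carrier's turning axis; z up; +x points from the axis to the plunger's boss block, give or take 6 mm (18 mm radially, 34 mm wide, inner face 65.5 mm from the axis, top 64 mm above the counter, dark index line on top). The chamber is 122 mm across; its bore leaves the carrier 1.5 mm of sideways play.
- index_mark (a point): Rough place of the index mark: 58 mm from the turning axis along the head's +x, 62 mm above the counter (height of the flange top). The boss with the mark and plunger sits on a slotted foot, clamped up to 6 mm to either side of this point, a different amount each time; that offset is not measured and must be felt (or seen).
- carrier: Loose round metal burr carrier, 0.45 kg, turns either way in the chamber. Flange 116 mm diameter, 10 mm thick, top 62 mm above the counter. Origin: centre of the flange's underside; z up; +x points to the notch. Three upright radial tabs at 60, 180 and 300 degrees from +x (counter-clockwise), 8 mm thick, 37 to 55 mm from the axis, tops 83 mm above the counter. Greased and slippery; turning takes 2 to 6 N at a tab.
- notch (a point): Middle of the notch's mouth at the flange's rim, at the height of the flange top: 58 mm from the carrier's axis along its +x. The notch is 15 mm wide and 8 mm deep, open outwards and upwards. It starts 1 rad or more away from the index mark, on either side.
- plunger (a joint): Inward travel of the spring plunger, m: its steel tongue (12 mm wide, 7 mm high, 57 mm above the counter) points at the turning axis, pressed in by about 4 N. 0: face 61 mm from the axis; about 0.003 to 0.005: riding on the plain rim; 0.010: fully in the notch, where it stops the carrier turning either way (1.5 mm of play each side).
- keeper_pivot (a point): Pivot of the keeper arm, top of its boss, fixed on the head 105 mm from the turning axis at -120 degrees from the head's +x (counter-clockwise positive), 72.5 mm above the counter.
- keeper_post (a point): Centre of the top of the keeper's upright black push post, 14 mm diameter, 26 mm tall, on the keeper's tail 45 mm from the pivot; its top is 98.5 mm above the counter.
- keeper (a joint): Angle of the steel keeper arm, rad; grows counter-clockwise from above; stays where left (2 N push at the post). 0: open, clear of the flange. 1.2: closed at its stop, the arm's 55 mm head pointing at the turning axis, 2 mm above the flange, and the tail with the post pointing straight away from the axis.
- milk_jug: Bystander: steel milk jug, 80 mm diameter, 105 mm tall, with a handle. Origin: centre of its underside.
- paper_cup: Bystander: white cup, 80 mm diameter at the rim, 100 mm tall. Origin: centre of its underside.
- tamper: Bystander: wooden tamper, 58 mm diameter, 84 mm tall. Origin: centre of its underside.
There are look-alikes about, which are no part of the job. What is meant by the carrier is not green, and is the larger of those in its own colour.

How it is judged:
On the way, in this order (a step that is already met when the one before it is completed fails the run):
1. the plunger has dropped fully into the notch, with the notch at the index mark (value of joint plunger above 0.0075 m and horizontal distance between notch and index_mark below 0.012 m), for 0.2 s.
2. the keeper has been swung over the flange to its stop (value of joint keeper above 1.08 rad), for 0.2 s.
At the end, for the whole second after the job is handed in: The plunger is in the notch (travel over 7.5 mm), the notch mouth is within 12 mm of the rough index point, the keeper is closed to at least 1.08 rad, and the carrier lies flat on its seat (within 2.5 mm and 0.04 rad), at rest (all of step 1 and value of joint keeper above 1.08 rad and height (world z) of carrier below 0.0545 m and angle between carrier's own z axis and vertical below 0.04 rad and linear speed of carrier below 0.02 m/s); the robot touches nothing.
It fails at once if the carrier is pushed with more than 20 N (burr seat and plunger damaged) (contact force between any of the fingers, the arm and carrier above 20 N).
It fails at once if the carrier is lifted or tipped out of its seat (height (world z) of carrier above 0.058 m or angle between carrier's own z axis and vertical above 0.12 rad).
It fails at once if the jug, cup or tamper is moved by more than 20 mm (distance of any of milk_jug, paper_cup, tamper from where it was at the start of the episode above 0.02 m).
It also fails if it takes over 72 s, if anything falls off the work surface, if the arm or the gripper's body presses on something with over 40 N, if the wrist force passes 120 N, or if a joint passes its speed limit or range.

ROBOT

A 6-joint arm with a two-finger parallel gripper is mounted at the origin on the work surface. World frame = base frame: x ahead of the robot, y to its left, z up, the work surface at z = 0. Lengths are in m, angles in rad, forces in N, time in s.
With the tool pointing down it reaches from about 0.3 to 0.75 m from the base axis. Payload 8.5 kg.
Tool frame: the origin (TCP) lies on the centre line of the jaws, within the pads' length; the fingertips stand 19 mm ahead of it and the grasp point (between the pads) is the TCP; z points along the fingers, y is the line along which they close (so a half turn about z gives the same grasp; the last joint's range is limited). The gripper opens to 88 mm and grips with 3 to 60 N. Pads are 18 mm wide; open, the fingers measure 123 mm over their backs; the gripper's body (75 mm by 187 mm) begins 45 mm behind the grasp point.
Start: joints at [-1.447, 0.381, 1.297, -0, 1.464, -0.215], TCP at [0.183, -0.519, 0.258] pointing down, gripper open.
Joint ranges: [-3.11, 3.11], [-0.89, 2.33], [0.22, 2.48], [-1.42, 4.56], [0.17, 2.85], [-2.88, 2.88]. Speed limits (rad/s): [2.39, 2.39, 3.14, 3.14, 3.14, 3.14].

INTERFACE

Orientations are given as a rotation vector (axis times angle).
In Python, from cell import observe, eyes, ticket, spotter gives the robot as it stands.
- The arm moves only by the shell command python3 -m jog 'ROWS' [OPENING] [FORCE]. ROWS is JSON, a list of rows, each an object with "offset": the shift along the tool's x, y, z in units of 50 mm (1.0 is 50 mm), a list of three; "yaw": the turn about the tool's z in degrees. In form: [{"offset": [dx, dy, dz], "yaw": yaw}, ...]. A call has 1 to 20 rows; each row shifts and turns the commanded pose from where the row before left it, along the tool's axes as they then stand; what a row does not reach is not made up. A row lasts 1/8 s, in which the tool goes at most 62.5 mm and 10.7 degrees, less where a joint would pass 70% of its speed; a pose out of reach is approached as far as the arm can. A call is refused whole if a number of a shift passes 1 or a number of a turn 10.7, either way. A call with a gripper value outside its range is refused whole. OPENING is the closure, from 0 (fully open) to 1 (shut), set as the call begins (- or left out, the last holds). The fingers move at their own pace and stop on an object; FORCE is the grip in N (left out, the last holds). Time passes only in rows, so rows that do not move let the fingers close. It gives the time, the measured TCP pose, the force, the opening and the grip force at its end, in the units of the state.
- observe(): the state, without advancing time (a new reading comes with each control period).
- eyes.grab_frame(name): name is "side" or "top" or "wrist"; returns a dict with "color" (400x640x3 uint8, red, green, blue), "K" (3x3 intrinsics, pixels), "rvec" (rotation vector, rad) and "tvec" (3), from world to camera coordinates, as OpenCV has them; the wrist camera has in their place "mount" (4x4, takes a point from camera to tool coordinates, whose origin is the TCP and whose axes are the flange's). Camera axes: x right, y down, z forward; pixel columns grow to the right and rows downward; lengths in m; the calibration is good to about 2 mm. A picture is of the moment at which its call begins: read the wrist's pose just before it. There is no depth.
- ticket.hand_in(): hands the job in; it is judged then, once.
Trained networks look in a picture, given as the dict that the camera call returned (one of the last four; its "shot" number tells which), for a name from the list of things; names that differ only in an ending like _2 or _b are one class to them, and where a whole thing is asked for, a point or a joint stands for the part that bears it (a point fixed in the world has none). Each returns a list of dicts, best first, with "confidence" (0 to 1); they miss things now and then, are a little off and sometimes report something else, mostly with a low value. They report only what shows in the picture. A call takes as long as a camera call. They do not tell look-alikes from the thing itself.
- spotter.spot_in(picture, name): "box" ([left, top, right, bottom] in pixels, round what is visible of it).
- spotter.outline_of(picture, name): "region" (400x640 bool, what is visible of it) and "box" ([left, top, right, bottom] in pixels, round what is visible of it).
- spotter.pinpoint(picture, name): "at" ([row, column] in pixels: a listed point, or the origin of a listed thing).
The state is a dict: "time_s": time; "joint_pos": joint angles; "qd": joint speeds; "tau": joint torques, N m; "tool_pos": TCP position; "tool_rot": TCP orientation; "wrist_force": force on the tool from outside, world axes, zero at the start; "wrist_torque": the same for the moment, N m; "finger_gap": opening from 0.0 (shut) to 1.0 (fully open); "finger_force": force on a finger pad.
Only numpy, scipy, OpenCV 4.12 (cv2) and the standard library are available. Lean on these libraries where they do the work, as an engineer would, in place of code of your own. Each camera call takes 0.05 s, during which the arm holds its last target. There are 200 camera calls.

## Working session

There is one attempt and no reset: what is moved stays moved. The work goes in short steps, Python scripts to look and compute and a shell command to move; the robot and the scene stay as the last step left them, time stands still between calls to the robot, and variables do not carry over. Pictures are saved under pics/ and viewed, at most 10 in all, crops included, and the job is handed in when it is done.

```bash
mkdir -p pics; ls
cat > h.py <<'E'
import numpy as np, cv2
from cell import observe, eyes, ticket, spotter
R=lambda v: cv2.Rodrigues(np.array(v,float))[0]
def ray(p,uv,st=None):
    d=cv2.undistortPoints(np.array([[uv]],float),np.array(p["K"]),None)[0,0]; d=np.array([d[0],d[1],1.])
    if "mount" in p:
        M=np.array(p["mount"]);T=np.eye(4);T[:3,:3]=R(st["tool_rot"]);T[:3,3]=st["tool_pos"];W=T@M
        return W[:3,3],W[:3,:3]@d
    r=R(np.array(p["rvec"]).ravel());return -r.T@np.array(p["tvec"]).ravel(),r.T@d
def at(p,rc,z,st=None):
    o,d=ray(p,(rc[1],rc[0]),st);return o+d*(z-o[2])/d[2]
def save(p,n,crop=None,s=1):
    im=cv2.cvtColor(p["color"],cv2.COLOR_RGB2BGR)
    if crop: im=im[crop[1]:crop[3],crop[0]:crop[2]]
    cv2.imwrite("pics/"+n,cv2.resize(im,None,fx=s,fy=s,interpolation=cv2.INTER_CUBIC))
E
python3 - <<'E'
from h import *
print({k:np.round(v,3) for k,v in observe().items()})
Z=dict(head=0,carrier=.052,notch=.062,index_mark=.062,keeper_pivot=.0725,keeper_post=.0985,milk_jug=0,paper_cup=0,tamper=0)
for c in ("top","side"):
    p=eyes.grab_frame(c);save(p,c+".png",None,1.25)
    for n,z in Z.items():
        for r in spotter.pinpoint(p,n)[:4]:
            print(c,n,round(r["confidence"],2),np.round(r["at"]),np.round(at(p,r["at"],z),3))
E
```

```text
pics
{'time_s': np.float64(0.0), 'joint_pos': array([-1.447,  0.381,  1.298, -0.   ,  1.464, -0.215]), 'qd': array([ 0.   ,  0.001,  0.   ,  0.   , -0.   , -0.001]), 'tau': array([ 0.0000e+00, -4.3792e+01, -2.2455e+01,  7.1000e-02,  3.5000e-02,
       -0.0000e+00]), 'tool_pos': array([ 0.183, -0.518,  0.257]), 'tool_rot': array([-3.095, -0.529, -0.   ]), 'wrist_force': array([ 0.384, -0.159,  0.812]), 'wrist_torque': array([-0.024,  0.003, -0.008]), 'finger_force': np.float64(0.0), 'finger_gap': np.float64(1.004)}
top carrier 0.87 [224. 313.] [0.516 0.043 0.052]
top carrier 0.79 [174. 227.] [0.625 0.241 0.052]
top carrier 0.71 [310. 392.] [ 0.329 -0.136  0.052]
top notch 0.85 [334. 400.] [ 0.278 -0.152  0.062]
top notch 0.8 [169. 206.] [0.636 0.287 0.062]
top notch 0.68 [200. 301.] [0.569 0.07  0.062]
top index_mark 0.9 [247. 307.] [0.463 0.056 0.062]
top keeper_pivot 0.79 [193. 271.] [0.582 0.137 0.073]
top keeper_pivot 0.24 [225. 311.] [0.512 0.046 0.073]
top keeper_post 0.78 [175. 278.] [0.62  0.119 0.099]
top milk_jug 0.83 [224. 386.] [ 0.521 -0.13   0.   ]
top milk_jug 0.27 [222
[... 257 characters left out ...]
4.] [0.614 0.285 0.052]
side carrier 0.68 [202. 414.] [ 0.336 -0.103  0.052]
side notch 0.96 [304. 221.] [0.635 0.325 0.062]
side notch 0.89 [224. 304.] [0.566 0.069 0.062]
side notch 0.89 [201. 433.] [ 0.295 -0.099  0.062]
side notch 0.33 [206. 266.] [0.667 0.02  0.062]
side index_mark 0.63 [222. 354.] [0.464 0.038 0.062]
side keeper_pivot 0.98 [233. 287.] [0.585 0.126 0.073]
side keeper_pivot 0.47 [212. 268.] [0.647 0.059 0.073]
side keeper_post 0.91 [215. 267.] [0.632 0.109 0.099]
side keeper_post 0.34 [306. 308.] [0.492 0.332 0.099]
side milk_jug 0.87 [203. 336.] [ 0.53  -0.139  0.   ]
side paper_cup 0.68 [206. 269.] [ 0.698 -0.083  0.   ]
side tamper 0.89 [303. 306.] [0.52  0.231 0.   ]
```

View pics/top.png

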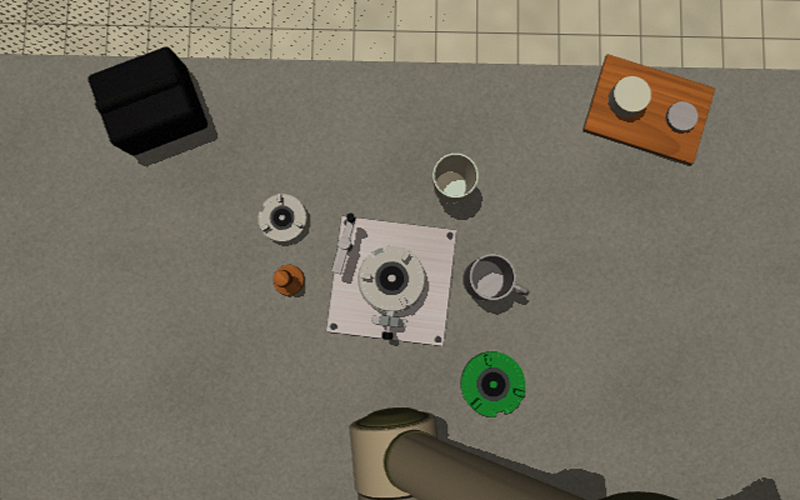

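View pics/side.png

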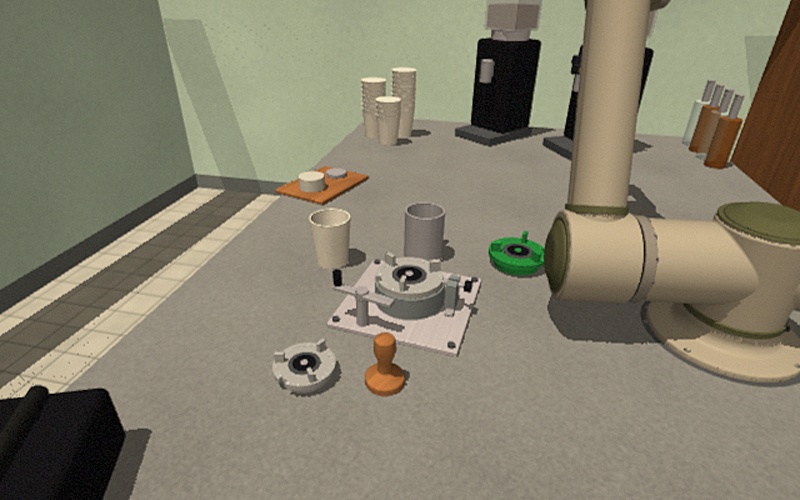

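The carrier is the light-grey one seated in the head, at (391,278) in the enlarged top picture. The grey one at (283,217) is smaller and off the plate, and the one at (493,384) is green. I'll move over the head and confirm with the wrist camera.

```bash
python3 -m jog '[{"offset":[0.3,-0.25,0],"yaw":0},{"offset":[0.7,-0.6,0],"yaw":0},{"offset":[0.75,-0.63,0],"yaw":0},{"offset":[0.75,-0.63,0],"yaw":0},{"offset":[0.75,-0.63,0],"yaw":0},{"offset":[0.75,-0.63,0],"yaw":0},{"offset":[0.75,-0.63,0],"yaw":0},{"offset":[0.75,-0.63,0],"yaw":0},{"offset":[0.75,-0.63,0],"yaw":0},{"offset":[0.75,-0.63,0],"yaw":0},{"offset":[0.75,-0.63,0],"yaw":0},{"offset":[0.75,-0.63,0],"yaw":0},{"offset":[0.75,-0.63,0],"yaw":0},{"offset":[0.75,-0.63,0],"yaw":0},{"offset":[0,0,0],"yaw":0},{"offset":[0,0,0],"yaw":0}]'
python3 - <<'E'
from h import *
st=observe();print({k:np.round(v,3) for k,v in st.items()})
Z=dict(head=0,carrier=.052,notch=.062,index_mark=.062,keeper_pivot=.0725,keeper_post=.0985)
p=eyes.grab_frame("wrist");save(p,"w1.png",None,1.25);print(np.round(p["mount"],3))
for n,z in Z.items():
    for r in spotter.pinpoint(p,n)[:2]:
        print(n,round(r["confidence"],2),np.round(r["at"]),np.round(at(p,r["at"],z,st),3))
t=eyes.grab_frame("top");save(t,"t1.png",(240,150,390,290),4)
E
```

```text
time_s: 3.0
tool_pos: [0.5138, 0.0444, 0.2577]
tool_rot: [3.096, 0.531, -0.001]
wrist_force: [0.4, -0.6, -0.0]
finger_gap: 1.0
finger_force: 0.0
{'time_s': np.float64(3.0), 'joint_pos': array([-0.144,  0.321,  1.39 , -0.   ,  1.431,  1.088]), 'qd': array([-0.027, -0.008,  0.003,  0.001,  0.001, -0.002]), 'tau': array([ 1.1370e+00, -3.9908e+01, -2.2394e+01,  9.2000e-02, -6.7000e-02,
        2.6000e-02]), 'tool_pos': array([0.514, 0.044, 0.258]), 'tool_rot': array([ 3.096e+00,  5.310e-01, -1.000e-03]), 'wrist_force': array([ 0.391, -0.646, -0.034]), 'wrist_torque': array([-0.012, -0.082,  0.014]), 'finger_force': np.float64(0.0), 'finger_gap': np.float64(1.0)}
[[-0.    -0.958 -0.288  0.074]
 [ 1.    -0.    -0.001 -0.   ]
 [ 0.001 -0.288  0.958 -0.127]
 [ 0.     0.     0.     1.   ]]
carrier 0.73 [ 10. 177.] [0.627 0.234 0.052]
carrier 0.66 [321. 399.] [ 0.359 -0.128  0.052]
notch 0.83 [124. 310.] [0.567 0.072 0.062]
notch 0.79 [362. 391.] [ 0.298 -0.14   0.062]
index_mark 0.68 [221. 299.] [0.457 0.048 0.062]
keeper_pivot 0.89 [ 96. 265.] [0.578 0.124 0.073]
keeper_post 0.71 [ 45. 283.] [0.625 0.117 0.099]
```

View pics/w1.png

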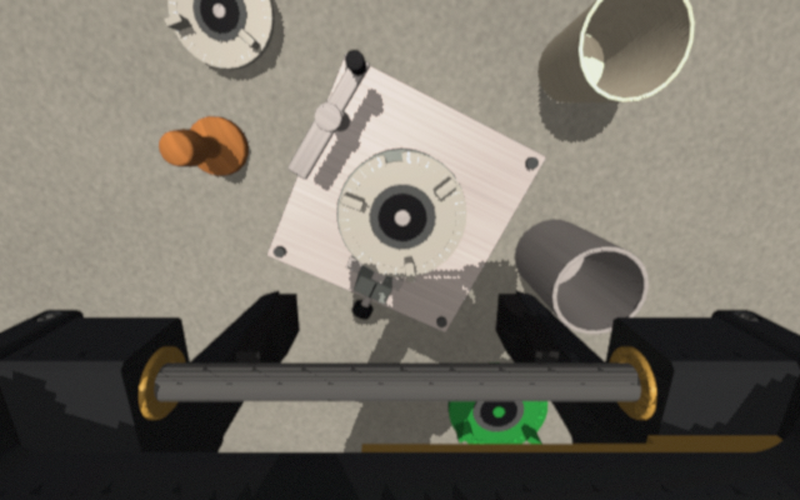

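The wrist view shows the carrier in the head at (402,217). Its tabs are at (354,202), (445,187) and (409,266), its notch at (398,155), and the boss at (372,284). I'll work out the axis and angles.

Run:
```python
from h import *
st=observe();p=eyes.grab_frame("wrist")
f=lambda x,y,z:at(p,(y/1.25,x/1.25),z,st)
T=[f(355,200,.083),f(445,185,.083),f(409,264,.083)]
c=np.mean(T,0);print("tabs",np.round(T,4),"mean",c,[ (np.degrees(np.arctan2(*(t-c)[1::-1])),np.hypot(*(t-c)[:2])) for t in T])
print("hub",f(402,217,.062))
n=f(398,156,.062);print("notch",n,np.degrees(np.arctan2(*(n-c)[1::-1])))
print("bolts",[np.round(f(x,y,.012),4) for x,y in((531,163),(280,252),(441,321))])
for r in spotter.outline_of(p,"carrier")[:3]:
    print(r["box"],r["confidence"])
for r in spotter.outline_of(p,"index_mark")[:3]: print("boss",r["box"],r["confidence"])
print("boss pts",f(372,284,.064))
save(p,"w2.png",(180,100,400,270),3.5)
```

```text
tabs [[0.5251 0.0849 0.083 ]
 [0.5617 0.0185 0.083 ]
 [0.4868 0.023  0.083 ]] mean [0.52452661 0.0421258  0.083     ] [(np.float64(89.17997257126912), np.float64(0.042785669774739035)), (np.float64(-32.4932834257726), np.float64(0.04404425839977329)), (np.float64(-153.14454984304257), np.float64(0.04232662698341871))]
hub [0.52034875 0.04120705 0.062     ]
notch [0.56983814 0.06246473 0.062     ] 24.173823613604334
bolts [array([ 0.6054, -0.0666,  0.012 ]), array([0.4307, 0.1482, 0.012 ]), array([ 0.411 , -0.0456,  0.012 ])]
[356.8, 318.0, 438.6, 355.2] 0.96
[131.1, 0.2, 217.1, 58.9] 0.55
boss [212.4, 44.1, 436.5, 267.0] 0.95
boss [271.5, 120.8, 372.5, 226.1] 0.5
boss [230.7, 42.1, 293.7, 142.7] 0.4
boss pts [0.44996579 0.04654949 0.064     ]
```

View pics/w2.png

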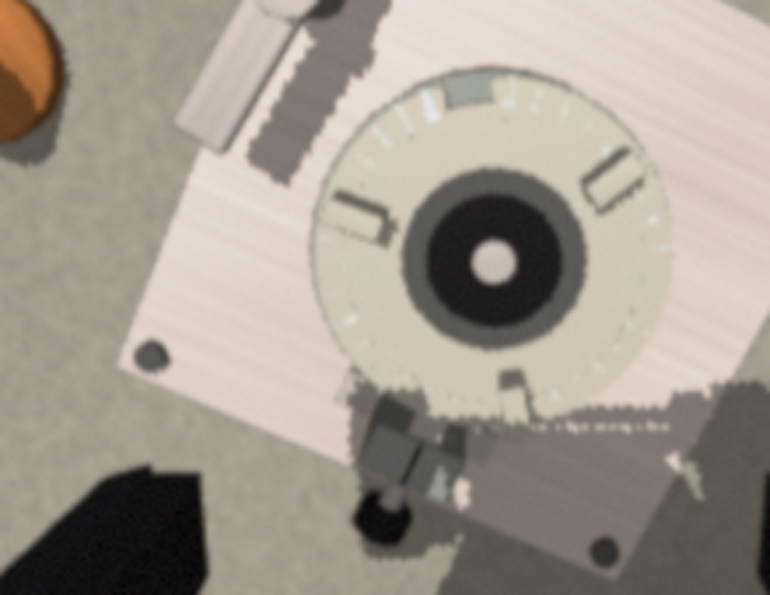

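View pics/t1.png

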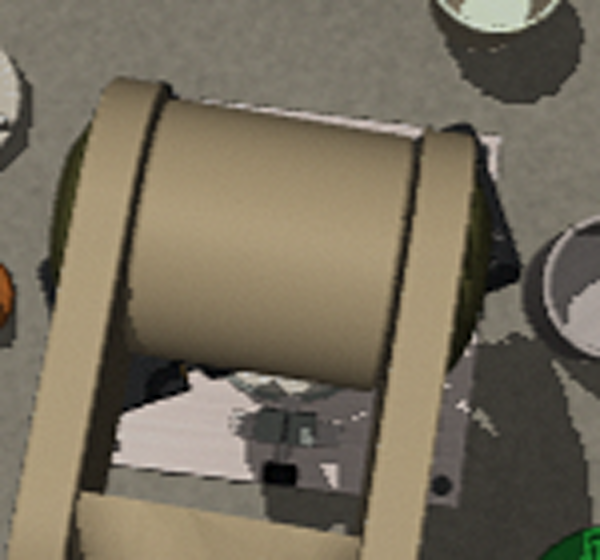

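Seen enlarged, the large grey carrier sits in the head, with the notch at (468,88), about 25° in world, and the index line at (413,457), about 174°. It needs roughly +150° counter-clockwise. The plan is to centre the open gripper on the axis, put the fingers between the tabs and yaw.

```bash
python3 -m jog '[{"offset":[0.07,0.09,0],"yaw":0},{"offset":[0,0,0],"yaw":-5},{"offset":[0,0,0],"yaw":-5},{"offset":[0,0,0.4],"yaw":0},{"offset":[0,0,0.6],"yaw":0},{"offset":[0,0,0.6],"yaw":0},{"offset":[0,0,0.6],"yaw":0},{"offset":[0,0,0.5],"yaw":0},{"offset":[0,0,0.2],"yaw":0},{"offset":[0,0,0],"yaw":0},{"offset":[0,0,0],"yaw":0}]'
python3 - <<'E'
from h import *
st=observe();print(np.round(st["tool_pos"],4),st["wrist_force"].round(2) if hasattr(st["wrist_force"],"round") else st["wrist_force"])
p=eyes.grab_frame("wrist");save(p,"w3.png",None,1.25)
E
```

```text
time_s: 4.92
tool_pos: [0.52, 0.0409, 0.1137]
tool_rot: [3.038, 0.797, 0.003]
wrist_force: [0.6, 0.3, 0.1]
finger_gap: 1.0
finger_force: 0.0
[0.52   0.0409 0.1137] [0.6  0.29 0.15]
```

View pics/w3.png

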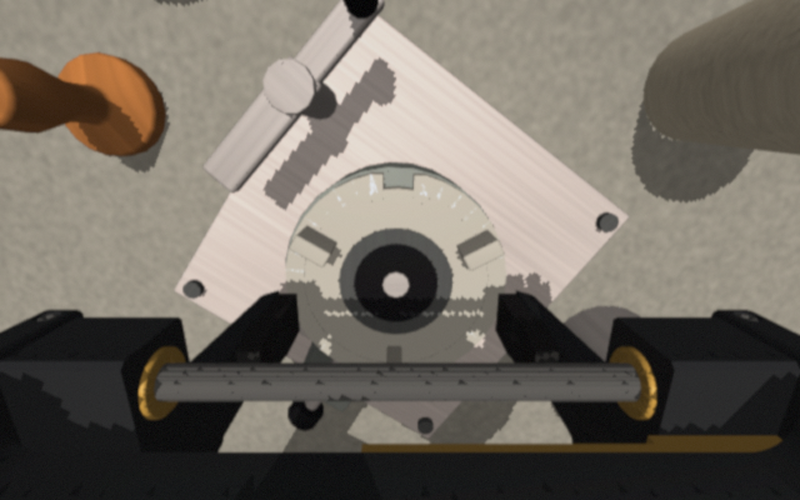

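The fingers straddle the carrier clear of the tabs (319,245) and (479,250), the notch (398,177) lies along tool x, and the hub is centred. I'll lower the last 22 mm and begin turning.

```bash
python3 -m jog '[{"offset":[0,0,0.2],"yaw":0},{"offset":[0,0,0.25],"yaw":0},{"offset":[0,0,0],"yaw":0},{"offset":[0,0,0],"yaw":-3},{"offset":[0,0,0],"yaw":-3},{"offset":[0,0,0],"yaw":-2},{"offset":[0,0,0],"yaw":-2}]' 
python3 -m jog '[{"offset":[0,0,0],"yaw":-2},{"offset":[0,0,0],"yaw":-2}]'
python3 -m jog '[{"offset":[0,0,0],"yaw":-2},{"offset":[0,0,0],"yaw":-2}]'
python3 -m jog '[{"offset":[0,0,0],"yaw":-2},{"offset":[0,0,0],"yaw":-2}]'
```

```text
time_s: 5.85
tool_pos: [0.5194, 0.041, 0.0903]
tool_rot: [2.957, 1.062, 0.0]
wrist_force: [0.9, -0.4, -0.7]
finger_gap: 0.998
finger_force: 0.0
time_s: 6.1
tool_pos: [0.5193, 0.0409, 0.0902]
tool_rot: [2.918, 1.165, -0.001]
wrist_force: [-1.8, -2.4, 0.5]
finger_gap: 1.001
finger_force: 1.8
time_s: 6.35
tool_pos: [0.5188, 0.0404, 0.0902]
tool_rot: [2.875, 1.266, -0.003]
wrist_force: [-3.7, -5.2, 1.1]
finger_gap: 0.998
finger_force: 3.0
time_s: 6.6
tool_pos: [0.519, 0.0404, 0.0902]
tool_rot: [2.829, 1.365, -0.002]
wrist_force: [-2.3, -4.5, 0.9]
finger_gap: 1.001
finger_force: 2.7
```

```bash
python3 -m jog '[{"offset":[0,0,0],"yaw":-3},{"offset":[0,0,0],"yaw":-4},{"offset":[0,0,0],"yaw":-4},{"offset":[0,0,0],"yaw":-4},{"offset":[0,0,0],"yaw":-4},{"offset":[0,0,0],"yaw":-4},{"offset":[0,0,0],"yaw":-4},{"offset":[0,0,0],"yaw":-4},{"offset":[0,0,0],"yaw":-4},{"offset":[0,0,0],"yaw":-4}]' 
python3 -m jog '[{"offset":[0,0,0],"yaw":-4},{"offset":[0,0,0],"yaw":-4},{"offset":[0,0,0],"yaw":-4},{"offset":[0,0,0],"yaw":-4},{"offset":[0,0,0],"yaw":-4},{"offset":[0,0,0],"yaw":-4},{"offset":[0,0,0],"yaw":-4},{"offset":[0,0,0],"yaw":-4},{"offset":[0,0,0],"yaw":-4},{"offset":[0,0,0],"yaw":-3},{"offset":[0,0,0],"yaw":-2},{"offset":[0,0,0],"yaw":-1}]'
python3 - <<'E'
from h import *
st=observe();p=eyes.grab_frame("wrist");save(p,"w4.png",None,1.25)
v=st["tool_rot"];print(2*np.degrees(np.arctan2(v[1],v[0])),st["joint_pos"])
for r in spotter.pinpoint(p,"notch")[:2]: print(r["confidence"],r["at"],at(p,r["at"],.062,st))
E
```

```text
time_s: 7.85
tool_pos: [0.52, 0.0403, 0.0904]
tool_rot: [2.209, 2.231, 0.001]
wrist_force: [1.8, -3.4, -1.3]
finger_gap: 0.999
finger_force: 2.0
time_s: 9.35
tool_pos: [0.52, 0.0409, 0.0905]
tool_rot: [1.266, 2.874, 0.001]
wrist_force: [3.5, -0.3, 0.9]
finger_gap: 1.003
finger_force: 1.8
132.45720729222194 [-1.48796639e-01  5.19430556e-01  1.61608577e+00  2.14446710e-04
  1.00434957e+00 -8.89929621e-01]
0.75 [143.0, 349.2] [0.4934605  0.09460884 0.062     ]
```

View pics/w4.png

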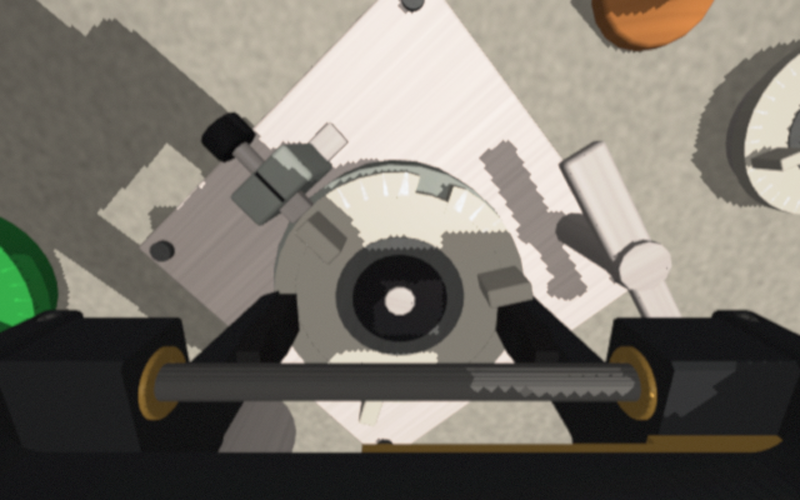

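The notch is at (433,185) and the boss with its index line at (270,190). The finger at the right is pushing the tab at (503,287). I'll measure the remaining angle.

Run:
```python
from h import *
st=observe();p=eyes.grab_frame("wrist")
f=lambda x,y,z:at(p,(y/1.25,x/1.25),z,st)
c=f(400,300,.062);print("hub",c)
c=np.array([.519,.041,0])
for n,q in dict(notch=f(433,186,.062),line=f(270,190,.064),tongue=f(298,208,.064)).items():
    d=q-c;print(n,np.round(q,4),np.degrees(np.arctan2(d[1],d[0])),np.hypot(d[0],d[1]))
```

```text
hub [0.51982155 0.04287485 0.062     ]
notch [0.4943 0.0915 0.062 ] 116.04398776979392 0.05616185098825779
line [0.4444 0.0439 0.064 ] 177.7387920567856 0.07466147164377314
tongue [0.4579 0.0458 0.064 ] 175.48620642898803 0.06133304045618323
```

```bash
python3 -m jog '[{"offset":[0,0,0],"yaw":-2},{"offset":[0,0,0],"yaw":-4},{"offset":[0,0,0],"yaw":-4},{"offset":[0,0,0],"yaw":-4},{"offset":[0,0,0],"yaw":-4},{"offset":[0,0,0],"yaw":-4},{"offset":[0,0,0],"yaw":-4},{"offset":[0,0,0],"yaw":-4},{"offset":[0,0,0],"yaw":-4},{"offset":[0,0,0],"yaw":-4},{"offset":[0,0,0],"yaw":-4},{"offset":[0,0,0],"yaw":-3},{"offset":[0,0,0],"yaw":-2},{"offset":[0,0,0],"yaw":-1},{"offset":[0,0,0],"yaw":0}]' 
python3 -m jog '[{"offset":[0,0,0],"yaw":-0.7},{"offset":[0,0,0],"yaw":-0.7}]'
python3 - <<'E'
from h import *
st=observe();p=eyes.grab_frame("wrist");save(p,"w5.png",(200,80,460,260),3)
f=lambda x,y,z:at(p,(y,x),z,st)
v=st["tool_rot"];print(2*np.degrees(np.arctan2(v[1],v[0])),st["wrist_torque"])
for r in spotter.pinpoint(p,"notch")[:2]:
  q=at(p,r["at"],.062,st);print(r["confidence"],r["at"],q,np.degrees(np.arctan2(q[1]-.041,q[0]-.519)))
E
```

```text
time_s: 11.38
tool_pos: [0.5191, 0.041, 0.0901]
tool_rot: [0.011, -3.141, -0.0]
wrist_force: [2.8, -0.8, 0.2]
finger_gap: 1.0
finger_force: 1.0
time_s: 11.62
tool_pos: [0.5193, 0.041, 0.0902]
tool_rot: [0.051, -3.141, -0.0]
wrist_force: [2.8, -0.2, -0.3]
finger_gap: 1.002
finger_force: 1.2
-178.1449314415002 [ 0.07216727 -0.58040426 -0.12298586]
0.82 [147.4, 339.8] [0.4636789 0.051085  0.062    ] 169.66846786674864
```

View pics/w5.png

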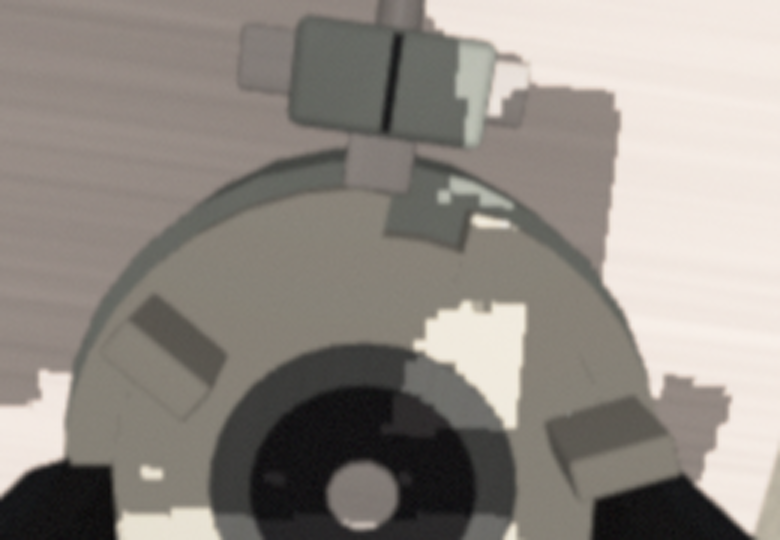

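The tongue spans columns 345–413 and the notch 388–468, so about 8 mm (8°) still to go. I'll creep the rest.

```bash
python3 -m jog '[{"offset":[0,0,0],"yaw":-1},{"offset":[0,0,0],"yaw":-1},{"offset":[0,0,0],"yaw":-1},{"offset":[0,0,0],"yaw":-1},{"offset":[0,0,0],"yaw":-0.7},{"offset":[0,0,0],"yaw":-0.5}]'
python3 -m jog '[{"offset":[0,0,0],"yaw":-0.5},{"offset":[0,0,0],"yaw":-0.5}]'
python3 - <<'E'
from h import *
st=observe();p=eyes.grab_frame("wrist");save(p,"w6.png",(280,80,380,200),3)
v=st["tool_rot"];print(2*np.degrees(np.arctan2(v[1],v[0])),st["wrist_torque"])
E
```

```text
time_s: 12.48
tool_pos: [0.5194, 0.041, 0.0902]
tool_rot: [0.193, -3.136, -0.0]
wrist_force: [2.6, -1.0, 0.3]
finger_gap: 1.002
finger_force: 1.0
time_s: 12.72
tool_pos: [0.5194, 0.041, 0.0902]
tool_rot: [0.22, -3.134, -0.0]
wrist_force: [1.8, -0.5, -1.0]
finger_gap: 0.998
finger_force: 1.0
-171.9591541295393 [ 0.01846363 -0.50067299 -0.11209025]
```

View pics/w6.png

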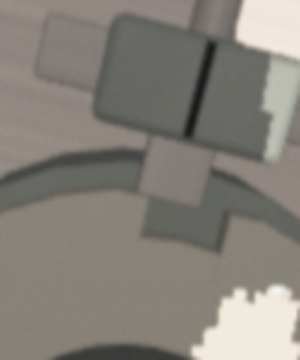

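The tongue tip spans columns 140–208 and the notch 145–226, so about 1 mm is left before it drops.

```bash
python3 -m jog '[{"offset":[0,0,0],"yaw":-0.5},{"offset":[0,0,0],"yaw":-0.5}]'
python3 -m jog '[{"offset":[0,0,0],"yaw":-0.5},{"offset":[0,0,0],"yaw":0}]'
python3 - <<'E'
from h import *
st=observe();p=eyes.grab_frame("wrist");save(p,"w7.png",(280,80,380,200),3)
v=st["tool_rot"];print(2*np.degrees(np.arctan2(v[1],v[0])),st["wrist_torque"])
E
```

```text
time_s: 13.02
tool_pos: [0.5194, 0.041, 0.0902]
tool_rot: [0.248, -3.132, -0.0]
wrist_force: [2.5, -0.2, -0.4]
finger_gap: 0.999
finger_force: 1.0
time_s: 13.28
tool_pos: [0.5193, 0.041, 0.0902]
tool_rot: [0.261, -3.13, -0.0]
wrist_force: [2.9, 0.1, 0.5]
finger_gap: 0.998
finger_force: 0.8
-170.478722866425 [ 0.03114739 -0.44241884 -0.10162062]
```

View pics/w7.png

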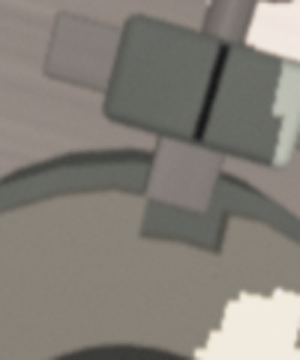

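Tongue 147–212, notch 145–226: it is almost entering. My picture views are used up, so I'll check the drop from pixel colours in the notch's inner half and from force.

```bash
cat > chk.py <<'E'
from h import *
st=observe();p=eyes.grab_frame("wrist");c=p["color"]
v=st["tool_rot"];print("phi",round(2*np.degrees(np.arctan2(v[1],v[0])),2),"Tz",round(st["wrist_torque"][2],3),"F",np.round(st["wrist_force"],1))
for r in range(136,162,3): print(r,[tuple(int(t) for t in c[r,x]) for x in (334,338,342,346,350)])
E
python3 chk.py
python3 -m jog '[{"offset":[0,0,0],"yaw":-0.5},{"offset":[0,0,0],"yaw":-0.5},{"offset":[0,0,0],"yaw":0}]'
python3 chk.py
```

```text
phi -170.48 Tz -0.109 F [1.7 0.3 0. ]
136 [(134, 127, 123), (133, 126, 121), (132, 125, 121), (131, 126, 120), (129, 122, 118)]
139 [(134, 126, 123), (133, 126, 122), (131, 124, 119), (133, 125, 121), (127, 120, 117)]
142 [(134, 127, 122), (132, 125, 121), (132, 124, 120), (131, 124, 120), (121, 115, 111)]
145 [(133, 126, 121), (133, 126, 121), (130, 124, 119), (130, 123, 119), (111, 108, 103)]
148 [(101, 100, 95), (112, 108, 103), (125, 120, 114), (128, 121, 117), (104, 104, 97)]
151 [(100, 102, 96), (98, 101, 95), (98, 101, 95), (103, 100, 96), (99, 101, 95)]
154 [(99, 102, 95), (99, 102, 96), (100, 103, 96), (100, 103, 97), (99, 101, 96)]
157 [(97, 97, 90), (98, 99, 93), (99, 101, 95), (98, 101, 95), (99, 101, 97)]
160 [(119, 114, 105), (113, 108, 100), (99, 95, 89), (96, 95, 90), (97, 99, 93)]
time_s: 13.75
tool_pos: [0.5192, 0.041, 0.0902]
tool_rot: [0.288, -3.128, -0.0]
wrist_force: [0.6, 0.4, -1.1]
finger_gap: 0.998
finger_force: 0.2
phi -169.47 Tz -0.052 F [ 0.6  0.4 -1.1]
136 [(132, 125, 121), (134, 128, 122), (133, 126, 121), (133, 125, 120), (131, 125, 121)]
139 [(136, 129, 124), (134, 127, 122), (132, 126, 121), (133, 125, 120), (130, 123, 119)]
142 [(136, 129, 124), (133, 126, 120), (132, 125, 121), (133, 127, 121), (129, 122, 118)]
145 [(135, 127, 122), (133, 127, 122), (132, 124, 120), (132, 125, 121), (128, 123, 117)]
148 [(134, 126, 122), (133, 126, 120), (131, 125, 120), (131, 123, 120), (123, 116, 112)]
151 [(132, 125, 121), (132, 125, 120), (131, 124, 120), (130, 123, 119), (111, 108, 104)]
154 [(104, 103, 98), (118, 112, 108), (129, 122, 118), (128, 121, 117), (100, 101, 96)]
157 [(97, 96, 90), (96, 98, 91), (97, 98, 93), (108, 105, 101), (99, 101, 95)]
160 [(124, 120, 109), (118, 113, 104), (102, 98, 90), (97, 96, 90), (96, 97, 91)]
```

```bash
python3 -m jog '[{"offset":[0,0,0],"yaw":0},{"offset":[0,0,0],"yaw":0}]'
cat > chk2.py <<'E'
from h import *
st=observe();p=eyes.grab_frame("wrist");c=p["color"]
v=st["tool_rot"];print("phi",round(2*np.degrees(np.arctan2(v[1],v[0])),2),"F",np.round(st["wrist_force"],1))
M=np.array(p["mount"]);T=np.eye(4);T[:3,:3]=R(v);T[:3,3]=st["tool_pos"];W=np.linalg.inv(T@M)
rv=cv2.Rodrigues(W[:3,:3])[0]
a=np.radians(176)
for off in (-3,0,3):
  s=[]
  for r in range(44,72):
    q=np.array([.519+r/1e3*np.cos(a)-off/1e3*np.sin(a),.041+r/1e3*np.sin(a)+off/1e3*np.cos(a),.064])
    u=cv2.projectPoints(q[None],rv,W[:3,3],np.array(p["K"]),None)[0].ravel()
    x=c[int(round(u[1])),int(round(u[0]))].astype(int); s.append((r,int(x.sum()//3),int(x[0]-x[1])))
  print(off,u.round(),s)
E
python3 chk2.py
```

```text
time_s: 14.05
tool_pos: [0.5193, 0.041, 0.0902]
tool_rot: [0.288, -3.128, -0.0]
wrist_force: [0.2, -0.3, 0.2]
finger_gap: 1.002
finger_force: 0.0
phi -169.49 F [ 0.2 -0.3  0.2]
-3 [358. 122.] [(44, 129, 6), (45, 130, 7), (46, 130, 6), (47, 129, 6), (48, 129, 5), (49, 128, 6), (50, 108, 5), (51, 94, 1), (52, 96, 0), (53, 108, 4), (54, 104, 2), (55, 113, 4), (56, 108, 4), (57, 114, 5), (58, 111, 5), (59, 117, 7), (60, 113, 5), (61, 117, 7), (62, 112, 6), (63, 118, 7), (64, 118, 7), (65, 121, 6), (66, 112, 5), (67, 85, -1), (68, 97, -2), (69, 103, -1), (70, 103, -2), (71, 104, -3)]
0 [352. 121.] [(44, 129, 7), (45, 128, 6), (46, 129, 7), (47, 129, 7), (48, 129, 6), (49, 128, 6), (50, 104, 5), (51, 92, 4), (52, 96, -1), (53, 116, 5), (54, 126, 6), (55, 125, 6), (56, 124, 7), (57, 125, 6), (58, 126, 8), (59, 126, 7), (60, 127, 7), (61, 126, 8), (62, 126, 8), (63, 125, 8), (64, 127, 7), (65, 124, 6), (66, 122, 8), (67, 89, 1), (68, 94, -3), (69, 96, -1), (70, 98, -2), (71, 95, -1)]
3 [347. 119.] [(44, 129, 6), (45, 128, 6), (46, 128, 6), (47, 129, 5), (48, 129, 7), (49, 128, 7), (50, 100, 4), (51, 93, 2), (52, 99, -1), (53, 106, 2), (54, 125, 7), (55, 125, 7), (56, 125, 7), (57, 125, 7), (58, 125, 8), (59, 125, 7), (60, 127, 7), (61, 128, 6), (62, 125, 7), (63, 126, 6), (64, 124, 8), (65, 128, 7), (66, 121, 5), (67, 88, 0), (68, 90, -3), (69, 101, -2), (70, 101, -2), (71, 98, -3)]
```

The tongue tip now sits about 52 mm from the axis, against about 56 mm before, and the push force fell to zero, so it has dropped. A 1° gentle nudge will confirm and centre it.

```bash
python3 -m jog '[{"offset":[0,0,0],"yaw":-0.5},{"offset":[0,0,0],"yaw":0}]'; python3 -m jog '[{"offset":[0,0,0],"yaw":-0.5},{"offset":[0,0,0],"yaw":0}]'; python3 chk2.py | cut -c1-330
```

```text
time_s: 14.35
tool_pos: [0.5194, 0.041, 0.0902]
tool_rot: [-0.302, 3.127, 0.0]
wrist_force: [-0.1, 0.6, -0.6]
finger_gap: 1.005
finger_force: 0.3
time_s: 14.6
tool_pos: [0.5194, 0.041, 0.0903]
tool_rot: [-0.315, 3.126, 0.0]
wrist_force: [-0.3, 1.2, 0.1]
finger_gap: 1.002
finger_force: 0.3
phi 191.52 F [-0.3  1.2  0.1]
-3 [360. 123.] [(44, 129, 4), (45, 129, 7), (46, 129, 6), (47, 129, 7), (48, 128, 6), (49, 129, 6), (50, 111, 5), (51, 93, 0), (52, 96, 1), (53, 98, 2), (54, 110, 6), (55, 108, 5), (56, 114, 6), (57, 113, 5), (58, 111, 5), (59, 114, 6), (60, 112, 6), (61, 118, 7), (62, 115, 6), (63, 122, 6), (64, 121, 7), (65, 120, 6), (66, 109,
0 [355. 121.] [(44, 129, 5), (45, 129, 6), (46, 129, 5), (47, 128, 6), (48, 130, 6), (49, 129, 6), (50, 120, 6), (51, 93, 4), (52, 96, -1), (53, 115, 6), (54, 125, 7), (55, 125, 7), (56, 125, 7), (57, 126, 6), (58, 124, 7), (59, 125, 6), (60, 125, 8), (61, 126, 6), (62, 124, 7), (63, 124, 7), (64, 126, 7), (65, 127, 7), (66, 121
3 [349. 120.] [(44, 129, 6), (45, 130, 6), (46, 129, 5), (47, 128, 6), (48, 129, 6), (49, 129, 6), (50, 110, 5), (51, 93, 0), (52, 96, 0), (53, 107, 4), (54, 124, 6), (55, 125, 6), (56, 124, 6), (57, 126, 6), (58, 126, 7), (59, 125, 8), (60, 126, 7), (61, 126, 5), (62, 126, 8), (63, 126, 8), (64, 127, 6), (65, 127, 5), (66, 120,
```

```bash
python3 -m jog '[{"offset":[0,0,0],"yaw":-0.5},{"offset":[0,0,0],"yaw":0}]'; python3 -m jog '[{"offset":[0,0,0],"yaw":-0.5},{"offset":[0,0,0],"yaw":0}]'; python3 chk2.py | cut -c1-230
python3 - <<'E'
from h import *
print(observe()["wrist_torque"])
E
```

```text
time_s: 14.9
tool_pos: [0.5194, 0.0409, 0.0903]
tool_rot: [-0.329, 3.124, -0.0]
wrist_force: [1.2, 0.1, -0.8]
finger_gap: 1.005
finger_force: 0.3
time_s: 15.15
tool_pos: [0.5194, 0.041, 0.0903]
tool_rot: [0.343, -3.123, 0.0]
wrist_force: [0.7, 1.3, -0.7]
finger_gap: 0.999
finger_force: 0.3
phi -167.47 F [ 0.7  1.3 -0.7]
-3 [362. 124.] [(44, 130, 5), (45, 129, 7), (46, 129, 6), (47, 130, 6), (48, 129, 7), (49, 129, 6), (50, 123, 7), (51, 95, 4), (52, 91, 0), (53, 108, 5), (54, 112, 7), (55, 102, 3), (56, 115, 6), (57, 105, 5), (58, 117, 6), (59, 1
0 [357. 122.] [(44, 129, 6), (45, 129, 6), (46, 129, 5), (47, 130, 5), (48, 130, 7), (49, 130, 6), (50, 124, 6), (51, 95, 3), (52, 97, 1), (53, 112, 5), (54, 123, 7), (55, 125, 7), (56, 126, 8), (57, 125, 7), (58, 127, 6), (59, 12
3 [351. 120.] [(44, 129, 7), (45, 128, 6), (46, 129, 6), (47, 128, 6), (48, 128, 6), (49, 127, 6), (50, 117, 4), (51, 102, 4), (52, 95, 0), (53, 116, 6), (54, 125, 8), (55, 125, 7), (56, 125, 6), (57, 125, 6), (58, 124, 7), (59, 1
[ 0.08795618 -0.18897356  0.0044126 ]
```

```bash
cat > chk3.py <<'E'
from h import *
st=observe();p=eyes.grab_frame("wrist");c=p["color"]
v=st["tool_rot"]
M=np.array(p["mount"]);T=np.eye(4);T[:3,:3]=R(v);T[:3,3]=st["tool_pos"];W=np.linalg.inv(T@M)
rv=cv2.Rodrigues(W[:3,:3])[0];a=np.radians(176)
for r in (51.3,53,55,57):
  s=[]
  for off in range(-12,13):
    q=np.array([.519+r/1e3*np.cos(a)-off/1e3*np.sin(a),.041+r/1e3*np.sin(a)+off/1e3*np.cos(a),.062])
    u=cv2.projectPoints(q[None],rv,W[:3,3],np.array(p["K"]),None)[0].ravel()
    x=cv2.getRectSubPix(c,(1,1),(float(u[0]),float(u[1])))[0,0].astype(int); s.append((off,int(x.sum()//3),int(x[0]-x[2])))
  print(r,s)
for r in spotter.pinpoint(p,"notch")[:2]:
  q=at(p,r["at"],.062,st);print(r["confidence"],q,np.degrees(np.arctan2(q[1]-.041,q[0]-.519)))
E
python3 chk3.py
```

```text
51.3 [(-12, 129, 16), (-11, 129, 16), (-10, 129, 16), (-9, 129, 16), (-8, 129, 16), (-7, 129, 16), (-6, 115, 14), (-5, 85, 9), (-4, 89, 7), (-3, 92, 7), (-2, 94, 6), (-1, 93, 8), (0, 93, 8), (1, 93, 8), (2, 94, 8), (3, 92, 7), (4, 92, 8), (5, 95, 6), (6, 95, 5), (7, 96, 5), (8, 97, 5), (9, 107, 7), (10, 128, 15), (11, 130, 15), (12, 130, 15)]
53 [(-12, 129, 15), (-11, 129, 17), (-10, 130, 16), (-9, 129, 16), (-8, 129, 16), (-7, 128, 16), (-6, 117, 16), (-5, 83, 9), (-4, 89, 6), (-3, 111, 9), (-2, 118, 11), (-1, 119, 11), (0, 120, 11), (1, 119, 11), (2, 119, 10), (3, 118, 11), (4, 118, 10), (5, 118, 10), (6, 118, 10), (7, 116, 10), (8, 101, 8), (9, 105, 7), (10, 127, 15), (11, 131, 17), (12, 130, 16)]
55 [(-12, 129, 16), (-11, 130, 17), (-10, 129, 17), (-9, 130, 16), (-8, 129, 16), (-7, 129, 17), (-6, 123, 16), (-5, 88, 9), (-4, 90, 9), (-3, 117, 11), (-2, 122, 11), (-1, 124, 12), (0, 125, 12), (1, 124, 12), (2, 124, 12), (3, 125, 12), (4, 126, 12), (5, 127, 12), (6, 129, 11), (7, 126, 11), (8, 104, 8), (9, 100, 6), (10, 126, 16), (11, 130, 16), (12, 129, 16)]
57 [(-12, 123, 15), (-11, 124, 16), (-10, 123, 15), (-9, 122, 14), (-8, 122, 15), (-7, 120, 15), (-6, 114, 13), (-5, 85, 10), (-4, 86, 8), (-3, 115, 10), (-2, 123, 12), (-1, 124, 12), (0, 125, 11), (1, 125, 11), (2, 125, 11), (3, 125, 10), (4, 126, 12), (5, 127, 11), (6, 128, 12), (7, 126, 11), (8, 102, 10), (9, 98, 4), (10, 102, 8), (11, 98, 9), (12, 99, 9)]
0.72 [0.46158199 0.04202721 0.062     ] 178.97508264231462
```

Step 1 is done: the tongue spans −3.5 to 7.7 mm and sits inside the notch, −5.7 to 9.5 mm, nicely centred. I'll back off, lift, and close the fingers beside the keeper post.

```bash
python3 -m jog '[{"offset":[0,0,0],"yaw":2},{"offset":[0,0,0],"yaw":0},{"offset":[0,0,-0.3],"yaw":0},{"offset":[0,0,-0.5],"yaw":0},{"offset":[0,0,-0.6],"yaw":0},{"offset":[0,0,-0.6],"yaw":0},{"offset":[0,0,0],"yaw":0}]'
python3 -m jog '[{"offset":[0,0,0],"yaw":-5},{"offset":[0,0,0],"yaw":-4.5},{"offset":[-0.4,0,0],"yaw":0},{"offset":[-0.6,0,0],"yaw":0},{"offset":[-0.6,0.02,0],"yaw":0},{"offset":[-0.6,0,0],"yaw":0},{"offset":[-0.27,0,0],"yaw":0},{"offset":[0,0,0],"yaw":0},{"offset":[0,0,0],"yaw":0}]' 1 10
python3 - <<'E'
from h import *
st=observe();v=st["tool_rot"];print(st["tool_pos"],2*np.degrees(np.arctan2(v[1],v[0])),st["finger_gap"])
for cam in("top","side","wrist"):
  p=eyes.grab_frame(cam)
  for n,z in (("keeper_post",.0985),("keeper_pivot",.0725)):
    for r in spotter.pinpoint(p,n)[:1]: print(cam,n,r["confidence"],at(p,r["at"],z,st).round(4))
E
```

```text
time_s: 16.18
tool_pos: [0.5201, 0.0409, 0.192]
tool_rot: [-0.288, 3.124, -0.002]
wrist_force: [0.6, 0.4, -0.7]
finger_gap: 1.005
finger_force: 0.0
time_s: 17.3
tool_pos: [0.6344, 0.084, 0.1895]
tool_rot: [0.545, -3.092, -0.0]
wrist_force: [-0.5, -0.1, 0.1]
finger_gap: 0.013
finger_force: 0.0
[0.63444723 0.08400862 0.18949743] -159.99602972787352 0.012542631381653442
top keeper_post 0.45 [0.6257 0.1164 0.0985]
top keeper_pivot 0.15 [ 0.6854 -0.0601  0.0725]
side keeper_post 0.86 [0.6305 0.1005 0.0985]
side keeper_pivot 0.61 [0.585  0.1319 0.0725]
wrist keeper_post 0.71 [0.6233 0.1137 0.0985]
wrist keeper_pivot 0.81 [0.5792 0.1269 0.0725]
```

```bash
python3 -m jog '[{"offset":[0,0,0.4],"yaw":0},{"offset":[0,0,0.5],"yaw":0},{"offset":[0,0,0.5],"yaw":0},{"offset":[0,0,0.3],"yaw":0},{"offset":[0,0,0.1],"yaw":0},{"offset":[0,0,0],"yaw":0}]'
python3 -m jog '[{"offset":[0,0.08,0],"yaw":0},{"offset":[0,0.08,0],"yaw":0},{"offset":[-0.05,0.1,0],"yaw":0},{"offset":[-0.05,0.1,0],"yaw":0}]'
python3 -m jog '[{"offset":[-0.03,0.12,0],"yaw":0},{"offset":[-0.02,0.11,0],"yaw":0},{"offset":[0,0.12,0],"yaw":0},{"offset":[0.01,0.12,0],"yaw":0}]'
python3 -m jog '[{"offset":[0.03,0.11,0],"yaw":0},{"offset":[0.04,0.11,0],"yaw":0}]'
python3 -m jog '[{"offset":[0.02,0.04,0],"yaw":0},{"offset":[0,0,0],"yaw":0}]'
```

```text
time_s: 18.5
tool_pos: [0.6353, 0.0842, 0.1006]
tool_rot: [-0.546, 3.093, -0.0]
wrist_force: [0.6, -0.9, 0.3]
finger_gap: 0.004
finger_force: 0.0
time_s: 19.0
tool_pos: [0.6344, 0.1028, 0.1007]
tool_rot: [-0.545, 3.092, -0.002]
wrist_force: [4.0, -4.4, 0.7]
finger_gap: 0.009
finger_force: 2.1
time_s: 19.5
tool_pos: [0.6273, 0.126, 0.1003]
tool_rot: [0.546, -3.094, -0.0]
wrist_force: [2.1, -0.6, 0.5]
finger_gap: 0.001
finger_force: 1.2
time_s: 19.75
tool_pos: [0.62, 0.1351, 0.1002]
tool_rot: [0.546, -3.093, -0.0]
wrist_force: [0.5, -1.6, -0.6]
finger_gap: 0.003
finger_force: 1.0
time_s: 20.0
tool_pos: [0.6183, 0.1365, 0.1001]
tool_rot: [0.546, -3.093, -0.001]
wrist_force: [0.2, -0.1, -0.6]
finger_gap: 0.005
finger_force: 0.0
```

```bash
python3 -m jog '[{"offset":[0.03,0.05,0],"yaw":0},{"offset":[0.03,0.05,0],"yaw":0}]'
python3 -m jog '[{"offset":[0.02,0.03,0],"yaw":0},{"offset":[0,0,0],"yaw":0}]'
python3 -m jog '[{"offset":[0.02,0.03,0],"yaw":0},{"offset":[0,0,0],"yaw":0}]'
python3 - <<'E'
from h import *
st=observe()
for cam in("top","side","wrist"):
  p=eyes.grab_frame(cam)
  for r in spotter.pinpoint(p,"keeper_post")[:2]:
    q=at(p,r["at"],.0985,st);print(cam,r["confidence"],q.round(4),np.degrees(np.arctan2(q[1]-.126,q[0]-.5807)))
E
```

```text
time_s: 20.25
tool_pos: [0.6143, 0.1399, 0.1002]
tool_rot: [-0.546, 3.094, -0.0]
wrist_force: [1.5, -0.4, 0.6]
finger_gap: 0.009
finger_force: 0.9
time_s: 20.5
tool_pos: [0.6126, 0.1411, 0.1002]
tool_rot: [0.546, -3.093, -0.0]
wrist_force: [0.9, 0.1, 1.3]
finger_gap: 0.005
finger_force: 0.4
time_s: 20.75
tool_pos: [0.6114, 0.142, 0.1003]
tool_rot: [-0.546, 3.094, -0.0]
wrist_force: [1.3, -0.5, 0.0]
finger_gap: 0.003
finger_force: 0.8
top 0.61 [0.6094 0.1618 0.0985] 51.24548647376696
side 0.87 [0.6126 0.1607 0.0985] 47.47230708813797
```

```bash
python3 -m jog '[{"offset":[0.03,0.03,0],"yaw":0},{"offset":[0,0,0],"yaw":0}]'
python3 -m jog '[{"offset":[0.03,0.03,0],"yaw":0},{"offset":[0,0,0],"yaw":0}]'
python3 -m jog '[{"offset":[0.03,0.03,0],"yaw":0},{"offset":[0,0,0],"yaw":0}]'
python3 - <<'E'
from h import *
st=observe()
for cam in("top","side","wrist"):
  p=eyes.grab_frame(cam)
  for r in spotter.pinpoint(p,"keeper_post")[:2]:
    q=at(p,r["at"],.0985,st);print(cam,r["confidence"],q.round(4),np.degrees(np.arctan2(q[1]-.126,q[0]-.5807)))
E
```

```text
time_s: 21.3
tool_pos: [0.6105, 0.1422, 0.1005]
tool_rot: [-0.545, 3.091, -0.003]
wrist_force: [7.3, -4.4, -1.7]
finger_gap: 0.007
finger_force: 3.2
time_s: 21.55
tool_pos: [0.6099, 0.1422, 0.1007]
tool_rot: [-0.543, 3.089, -0.005]
wrist_force: [11.7, -8.6, -4.7]
finger_gap: 0.005
finger_force: 5.7
time_s: 21.8
tool_pos: [0.6091, 0.1422, 0.1009]
tool_rot: [-0.542, 3.086, -0.008]
wrist_force: [16.5, -13.5, -4.4]
finger_gap: 0.007
finger_force: 8.3
top 0.44 [0.6049 0.1608 0.0985] 55.22654805970839
side 0.58 [0.6133 0.1476 0.0985] 33.54963746576903
```

The force climbs and the tool no longer advances at the expected closed angle (about 54°), so the keeper is at its stop. I'll back off, lift clear, and check both from above.

```bash
python3 -m jog '[{"offset":[-0.09,-0.09,0],"yaw":0},{"offset":[-0.1,-0.2,0],"yaw":0},{"offset":[0,-0.2,0],"yaw":0},{"offset":[0,0,-0.4],"yaw":0},{"offset":[0,0,-0.6],"yaw":0},{"offset":[0,0,-0.6],"yaw":0},{"offset":[0,0,-0.6],"yaw":0},{"offset":[0.6,-0.2,0],"yaw":0},{"offset":[0.6,-0.2,0],"yaw":0},{"offset":[0.6,-0.2,0],"yaw":0},{"offset":[0.4,0,0],"yaw":0},{"offset":[0,0,0],"yaw":0},{"offset":[0,0,0],"yaw":0}]'
python3 - <<'E'
from h import *
st=observe()
for cam in("wrist","top","side"):
  p=eyes.grab_frame(cam)
  for n,z,c in (("keeper_post",.0985,(.5807,.126)),("notch",.062,(.519,.041)),("carrier",.052,(.519,.041))):
   for r in spotter.pinpoint(p,n)[:3]:
    q=at(p,r["at"],z,st);print(cam,n,round(r["confidence"],2),q.round(4),np.degrees(np.arctan2(q[1]-c[1],q[0]-c[0])).round(1))
E
python3 chk3.py
```

```text
time_s: 23.72
tool_pos: [0.5304, 0.0592, 0.2103]
tool_rot: [-0.546, 3.093, 0.0]
wrist_force: [0.1, 0.8, 0.5]
finger_gap: 0.006
finger_force: 0.0
wrist notch 0.61 [0.4639 0.0421 0.062 ] 178.9
wrist carrier 0.74 [0.5215 0.043  0.052 ] 39.0
top notch 0.83 [0.6391 0.2873 0.062 ] 64.0
top notch 0.82 [0.4589 0.0396 0.062 ] -178.7
top notch 0.71 [ 0.2763 -0.153   0.062 ] -141.4
top carrier 0.88 [0.6183 0.2464 0.052 ] 64.2
top carrier 0.79 [0.5153 0.0413 0.052 ] 174.6
top carrier 0.68 [ 0.3376 -0.1386  0.052 ] -135.3
side keeper_post 0.79 [0.6151 0.1631 0.0985] 47.1
side notch 0.74 [0.4599 0.0427 0.062 ] 178.4
side notch 0.73 [0.6276 0.1116 0.062 ] 33.0
side notch 0.55 [ 0.2868 -0.1179  0.062 ] -145.6
side carrier 0.63 [0.5213 0.0294 0.052 ] -78.9
side carrier 0.62 [0.6129 0.2866 0.052 ] 69.1
51.3 [(-12, 228, 16), (-11, 232, 10), (-10, 234, 9), (-9, 229, 14), (-8, 225, 19), (-7, 217, 22), (-6, 184, 22), (-5, 135, 14), (-4, 122, 10), (-3, 126, 10), (-2, 139, 13), (-1, 126, 10), (0, 111, 8), (1, 100, 7), (2, 99, 7), (3, 99, 8), (4, 98, 7), (5, 98, 6), (6, 97, 4), (7, 97, 5), (8, 99, 4), (9, 10
[... 500 characters left out ...]
2, 20), (-6, 199, 24), (-5, 142, 15), (-4, 154, 13), (-3, 189, 17), (-2, 158, 14), (-1, 130, 12), (0, 122, 11), (1, 122, 11), (2, 122, 11), (3, 122, 11), (4, 122, 10), (5, 124, 10), (6, 124, 10), (7, 120, 10), (8, 105, 8), (9, 106, 9), (10, 118, 12), (11, 124, 14), (12, 126, 14)]
57 [(-12, 218, 4), (-11, 224, 0), (-10, 206, 12), (-9, 202, 23), (-8, 200, 21), (-7, 202, 24), (-6, 182, 22), (-5, 138, 15), (-4, 160, 14), (-3, 195, 18), (-2, 168, 15), (-1, 130, 11), (0, 122, 11), (1, 121, 10), (2, 122, 10), (3, 123, 10), (4, 123, 9), (5, 124, 11), (6, 123, 11), (7, 118, 9), (8, 103, 7), (9, 99, 6), (10, 104, 6), (11, 106, 8), (12, 105, 5)]
0.59 [0.46064024 0.04231388 0.062     ] 178.7102893995989
```

```bash
python3 -c "
from cell import ticket
print(ticket.hand_in())"
```

```text
the job is handed in; nothing more can be done
None
```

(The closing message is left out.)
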